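# Overhang a label plate at the tray end of a ledge

## Robot

A 6-joint arm with a two-finger parallel gripper is mounted at the origin on the work surface. World frame = base frame: x ahead of the robot, y to its left, z up, the work surface at z = 0. Lengths are in m, angles in degrees, forces in N, time in s.
With the tool pointing down it reaches from about 0.375 to 0.9 m from the base axis. Payload 3.1 kg.
Tool frame: the origin (TCP) lies midway between the tips of the shut fingers; the grasp point (between the pads) lies 19 mm behind it; x points along the fingers, z is the direction in which the jaws open and shut, and the axes are right-handed (so a half turn about x gives the same grasp; the last joint's range is limited). The gripper opens to 87 mm and grips with 3 to 60 N. Pads are 19 mm wide; open, the fingers measure 117 mm over their backs; the gripper's body (75 mm by 190 mm) begins 51 mm behind the grasp point.
Start: joints at [-87.118, 30.224, 82.088, -0, 67.689, -10.227], TCP at [0.142, -0.609, 0.223] pointing down, gripper open.
Joint ranges: [-176.69, 176.69], [-43.24, 126.21], [12.49, 139.97], [-82, 262], [0, 151.66], [-163.58, 163.58]. Speed limits (degrees/s): [159.86, 159.86, 180, 180, 180, 180].

## Interface

Orientations are given as a 3x3 rotation matrix whose columns are the frame's x, y, z axes.
In Python, from rig import * gives the robot as it stands.
- The arm moves only by the tool play_rows, never from a script. Its argument "rows" is a list that holds one entry, the list of rows, each a list of 7 numbers: the shift along the tool's x, y, z in m, then the turn, a rotation vector about the tool's x, y, z in degrees, then the finger opening in m, from 0 to 0.087. A call has 1 to 12 rows; each row is the pose to reach, as a shift and turn from the pose commanded when the call began, along the tool's axes at that moment; what a row does not reach only later rows make up. A row lasts 1/10 s, in which the tool goes at most 50 mm and 8.59 degrees, less where a joint would pass 70% of its speed; a pose out of reach is approached as far as the arm can. A call with a gripper value outside its range is refused whole. The fingers move at their own pace and stop on an object; the grip force is fixed at half the most. Time passes only in rows, so rows that repeat a pose let the fingers close. It gives the time, the measured TCP pose, the force and the opening at its end, in the units of the state.
- read_state(): the state, without advancing time (a new reading comes with each control period).
- capture(name): name is "scene" or "top" or "wrist"; returns a dict with "pixels" (384x512x3 uint8, red, green, blue), "intrinsics" (3x3 intrinsics, pixels), "rvec" (rotation vector, rad) and "tvec" (3), from world to camera coordinates, as OpenCV has them. Camera axes: x right, y down, z forward; pixel columns grow to the right and rows downward; lengths in m; the calibration is good to about 2 mm. A picture is of the moment at which its call begins. There is no depth.
- hand_in(): hands the job in, once; it reports no verdict.
Trained networks look in the newest picture that a camera, given by its name, has taken for a name from the list of things; names that differ only in an ending like _2 or _b are one class to them, and where a whole thing is asked for, a point or a joint stands for the part that bears it (a point fixed in the world has none). Each returns a list of dicts, best first, with "p" (0 to 1); they miss things now and then, are a little off and sometimes report something else, mostly with a low value. They report only what shows in the picture. A call takes as long as a camera call. They do not tell look-alikes from the thing itself.
- trace(camera, target): "mask" (384x512 bool, what is visible of it) and "at" ([column, row] in pixels, amid what is visible of it).
The state is a dict: "time_s": time; "joint_positions": joint angles; "qvel": joint speeds; "tau": joint torques, N m; "position": TCP position; "tcp_rot": TCP orientation; "force": force on the tool from outside, world axes, zero at the start; "moment": the same for the moment, N m; "opening": opening from 0.0 (shut) to 1.0 (fully open).
Only numpy, scipy, OpenCV 4.12 (cv2) and the standard library are available. Lean on these libraries where they do the work, as an engineer would, in place of code of your own. Each camera call takes 0.05 s, during which the arm holds its last target.

## Task

Push the flat label plate along the raised steel ledge, towards the end of the ledge where the empty steel tray stands, until about a third of the plate's length sticks out past that end, so that a colleague can take it by its edge. Only push or slide it, never pick it up: it must stay flat on the ledge and be left lying straight along it, its whole width on the ledge. Leave the tray, the tube rack, the jar and the stamp where they are, and take the fingers away at the end.

Things in the scene. Friction and masses are not known exactly. Their poses are not given: they have to be found in the camera images.
- ledge: Fixed raised ledge of dark steel: a flat top 150 mm (its x) by 300 mm (its y, the long way), top face level, 60 mm above the table; both ends (own y = +150 mm and -150 mm) are open. Along its whole far side (own x from +65 to +75 mm) runs a lip 12 mm high above the top, leaving the top free from own x = -75 to +65 mm. Origin: centre of its footprint, at table height (z = 0); z up. Its x points roughly away from the robot (within 0.35 rad).
- plate: Loose white plastic label plate with a blank paper label and two small rivets, lying flat on the ledge: 100 mm (its x) by 130 mm (its y, length, lying roughly along the ledge), 6 mm thick, about 0.1 to 0.25 kg. It slides with ordinary friction and stays where it is left. Origin: centre of its underside, so 60 mm above the table; z up. A third of its length past the ledge's end means its centre is 128 mm from the ledge's origin along the ledge's y.
- tray: Loose empty shallow bright steel tray with a flat rim, 200 (x) by 140 (y) over the rim, 22 mm high, standing on the table just beyond one end of the ledge; which end changes from run to run. It marks the end the plate must stick out over. Leave it alone. Origin: centre of its underside.
- rack: Loose white tube rack holding capped tubes, 140 (x) by 96 (y) mm, 95 mm high with the caps, standing on the table beyond the other end of the ledge, its nearest side about 60 mm from the ledge's end. Leave it alone. Origin: centre of its underside.
- jar: Loose capped clear specimen jar, 54 mm across, 65 mm high, standing on the table on the robot's side of the ledge. Leave it alone. Origin: centre of its underside.
- stamp: Loose black hand stamp, 32 by 45 mm, 65 mm high, standing on the table on the robot's side of the ledge. Leave it alone. Origin: centre of its underside.
There are look-alikes about, which are no part of the job. Of the things like the plate, leave any that is blue or purple; of the rest the smaller one is meant.

How it is judged (in metres and radians):
At the end, for the whole second after the job is handed in: The plate lies still and flat on the ledge, within 0.15 rad of straight along it, its centre no more than 40 mm from the ledge's centre line towards the robot, and 30 to 56 mm of its length stick out past the end where the tray stands (((y of tray in the frame of ledge above 0 m and y of plate in the frame of ledge between 0.115 and 0.141 m) or (y of tray in the frame of ledge below 0 m and y of plate in the frame of ledge between -0.141 and -0.115 m)) and angle between the y axis of plate and the y axis of ledge, either way round below 0.15 rad and x of plate in the frame of ledge above -0.04 m and height (world z) of plate between 0.057 and 0.063 m and angle between plate's own z axis and vertical below 0.04 rad and linear speed of plate below 0.01 m/s); the robot touches nothing.
It fails at once if the plate is lifted more than 10 mm off the ledge (height (world z) of plate above 0.07 m).
It fails at once if the plate tips or drops off the ledge (angle between plate's own z axis and vertical above 0.25 rad or height (world z) of plate below 0.045 m).
It fails at once if the tray, rack, jar or stamp is moved more than 15 mm or tipped over (distance of any of tray, rack, jar, stamp from where it was at the start of the episode above 0.015 m or angle between any of tray, rack, jar, stamp's own z axis and vertical above 0.3 rad).
It also fails if it takes over 42 s, if anything falls off the work surface, if the arm or the gripper's body presses on something with over 40 N, if the wrist force passes 120 N, or if a joint passes its speed limit or range.

## Working session

There is one attempt and no reset: what is moved stays moved. The work goes in short steps, Python scripts to look and compute and a tool call to move; the robot and the scene stay as the last step left them, time stands still between calls to the robot, and variables do not carry over. Pictures are saved under pics/ and viewed, and the job is handed in when it is done.

Besides the shell and the picture viewer there is one more tool, called after ">>>" by a JSON object that holds its "api" and its "payload", one argument or row to a line. play_rows: Moves the arm, as the interface text tells. Its arguments: {"type":"object","properties":{"rows":{"type":"array"}},"required":["rows"]}

```bash
mkdir -p pics; ls
python3 - <<'E'
from rig import *
import cv2
s=read_state();print(s['time_s'],s['position'],s['tcp_rot'],s['opening'])
for n in("scene","top"):
    c=capture(n);cv2.imwrite(f'pics/{n}0.png',c['pixels'][:,:,::-1]);print(n,c['intrinsics'],c['rvec'],c['tvec'])
E
```

```text
pics
0.0 [ 0.14174577 -0.60796954  0.22155469] [[-1.22599323e-04  9.73936944e-01  2.26818903e-01]
 [ 2.18207549e-03  2.26818626e-01 -9.73934572e-01]
 [-9.99997612e-01  3.75532251e-04 -2.15301174e-03]] 1.0029280843294295
scene [[479.9202975    0.         260.00035716]
 [  0.         479.9202975  191.96703815]
 [  0.           0.           1.        ]] [ 1.64127681  2.1829388  -0.61233251] [ 0.10190732 -0.41861594  1.45874597]
top [[407.64557671   0.         254.98806747]
 [  0.         407.64557671 198.96251889]
 [  0.           0.           1.        ]] [ 2.15922559 -2.14726088  0.16726283] [0.02156542 0.56715902 0.86297924]
```

View pics/scene0.png

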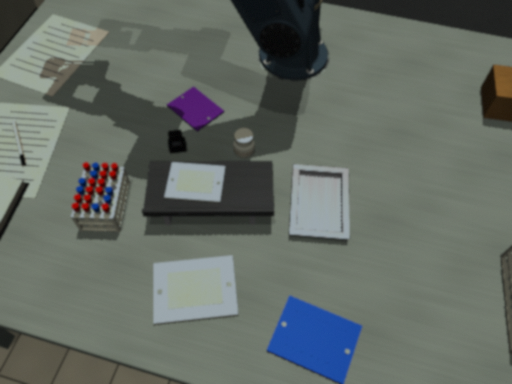

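View pics/top0.png

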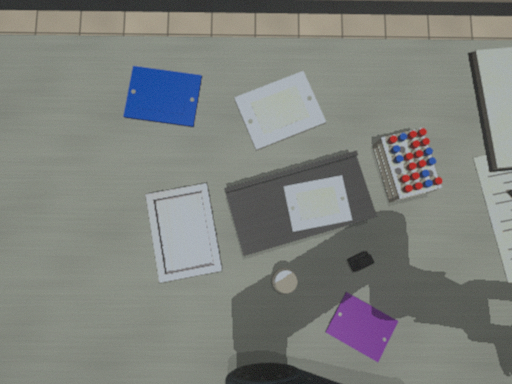

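Candidates in the top picture are the white plate on the ledge (318,203), a larger white plate on the table (280,109), a blue one (163,97) and a purple one (362,327). I choose the white one on the ledge because it is the smaller of the two whites. The tray is at (184,232) on the left (+y) end, and the rack is at (410,165). Next I'll measure and check a close crop.

```bash
cat > h.py <<'E'
from rig import *
import cv2,numpy as np
def ray(c,pts,z):
    R,_=cv2.Rodrigues(np.array(c['rvec'],float));t=np.array(c['tvec'],float).ravel()
    u=cv2.undistortPoints(np.array(pts,float).reshape(-1,1,2),np.array(c['intrinsics']),None).reshape(-1,2)
    d=np.c_[u,np.ones(len(u))]@R; o=-R.T@t
    return (o+d*((z-o[2])/d[:,2])[:,None])[:,:2]
def proj(c,P):
    return cv2.projectPoints(np.array(P,float).reshape(-1,3),np.array(c['rvec'],float),np.array(c['tvec'],float),np.array(c['intrinsics']),None)[0].reshape(-1,2)
def big(m):
    k=max(cv2.findContours(m.astype(np.uint8),cv2.RETR_EXTERNAL,cv2.CHAIN_APPROX_NONE)[0],key=cv2.contourArea);return k.reshape(-1,2)
E
python3 - <<'E'
from h import *
c=capture('top');im=c['pixels']
crop=cv2.resize(im[130:290,130:450,::-1],None,fx=2.5,fy=2.5,interpolation=cv2.INTER_CUBIC);cv2.imwrite('pics/crop0.png',crop)
for n,z in(('plate',.066),('ledge',.06),('tray',.022),('rack',.06),('jar',.065),('stamp',.065)):
    for r in trace('top',n)[:4]:
        k=big(r['mask']);w=ray(c,k,z);rc=cv2.minAreaRect(w.astype(np.float32)*1000)
        print(n,round(r['p'],2),np.round(r['at']),np.round(rc[0]),np.round(rc[1]),round(rc[2],1),np.round(cv2.boxPoints(rc)).tolist())
E
```

```text
plate 0.96 [162.  97.] [795. 233.] [159. 124.] 81.7 [[722.0, 164.0], [845.0, 146.0], [867.0, 303.0], [745.0, 321.0]]
plate 0.69 [318. 205.] [ 557. -108.] [100. 131.] 11.6 [[494.0, -54.0], [521.0, -182.0], [619.0, -162.0], [593.0, -34.0]]
plate 0.62 [404. 164.] [ 644. -307.] [146. 128.] 15.4 [[557.0, -264.0], [591.0, -387.0], [732.0, -349.0], [698.0, -226.0]]
plate 0.59 [281. 111.] [766. -28.] [132. 171.] 22.8 [[672.0, 25.0], [738.0, -132.0], [860.0, -81.0], [794.0, 76.0]]
ledge 0.96 [280. 199.] [560. -72.] [157. 305.] 16.5 [[442.0, 52.0], [528.0, -240.0], [679.0, -196.0], [592.0, 97.0]]
tray 0.66 [183. 230.] [496. 186.] [202. 144.] 10.9 [[383.0, 238.0], [410.0, 96.0], [608.0, 135.0], [581.0, 276.0]]
rack 0.63 [404. 164.] [ 645. -309.] [146. 129.] 14.6 [[558.0, -265.0], [591.0, -390.0], [732.0, -353.0], [700.0, -228.0]]
rack 0.43 [183. 231.] [493. 180.] [194. 135.] 11.2 [[385.0, 227.0], [411.0, 95.0], [601.0, 132.0], [575.0, 265.0]]
jar 0.59 [284. 282.] [393. -36.] [48. 52.] 89.9 [[368.0, -60.0], [419.0, -60.0], [419.0, -11.0], [368.0, -11.0]]
stamp 0.71 [279. 199.] [559. -72.] [155. 305.] 16.8 [[441.0, 52.0], [529.0, -240.0], [677.0, -196.0], [589.0, 96.0]]
stamp 0.56 [360. 260.] [ 434. -197.] [31. 50.] 26.0 [[410.0, -181.0], [432.0, -226.0], [459.0, -213.0], [437.0, -168.0]]
stamp 0.37 [314. 206.] [ 557. -108.] [105. 134.] 11.0 [[493.0, -53.0], [518.0, -184.0], [621.0, -164.0], [596.0, -33.0]]
```

View pics/crop0.png

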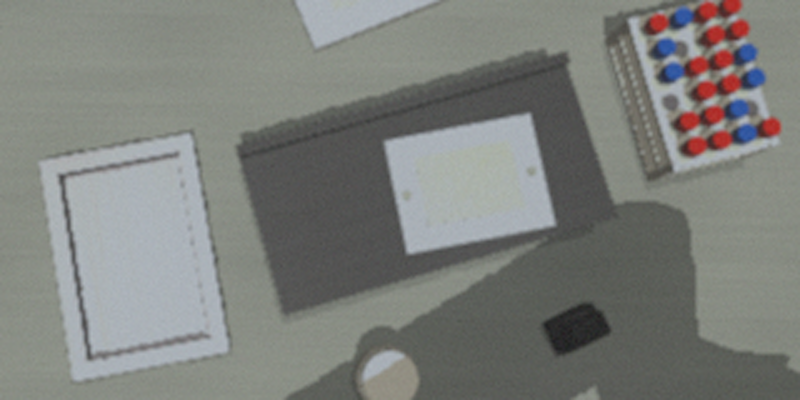

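The crop shows the white plate with its yellowish label and two rivets on the ledge, which confirms the choice. I'll refine the ledge and plate poses by fitting their models to both masks.

```bash
cat >> h.py <<'E'
from scipy.optimize import minimize
def boxpts(x0,x1,y0,y1,z0,z1): return [[x,y,z] for x in(x0,x1) for y in(y0,y1) for z in(z0,z1)]
LED=[np.array(boxpts(-.075,.075,-.15,.15,0,.06)),np.array(boxpts(.065,.075,-.15,.15,.06,.072))]
PL=[np.array(boxpts(-.05,.05,-.065,.065,.06,.066))]
def sil(c,parts,p,S=4):
    m=np.zeros((384*S,512*S),np.uint8);a=p[2];R=np.array([[np.cos(a),-np.sin(a)],[np.sin(a),np.cos(a)]])
    for q in parts:
        w=q.copy();w[:,:2]=q[:,:2]@R.T+p[:2]
        h=cv2.convexHull(((proj(c,w)+.5)*S).astype(np.float32)).reshape(-1,2)
        cv2.fillConvexPoly(m,np.round(h).astype(np.int32),1)
    return cv2.resize(m.astype(np.float32),(512,384),interpolation=cv2.INTER_AREA)
def fit(cm,parts,p0):
    f=lambda q:sum(np.abs(sil(c,parts,[q[0]/1e3,q[1]/1e3,q[2]/100])-m).sum() for c,m in cm)
    q0=np.array([p0[0]*1e3,p0[1]*1e3,p0[2]*100])
    r=minimize(f,q0,method='Nelder-Mead',options=dict(initial_simplex=[q0,q0+[8,0,0],q0+[0,8,0],q0+[0,0,6]],xatol=.05,fatol=.5))
    return r.x/[1e3,1e3,100],r.fun
def rel(pl,le):
    a=le[2];d=pl[:2]-le[:2];return np.array([d@[np.cos(a),np.sin(a)],d@[-np.sin(a),np.cos(a)],pl[2]-a])
E
python3 - <<'E'
from h import *
C={n:capture(n) for n in('top','scene')}
M={}
for n in C:
    for k in('plate','ledge'):
        rs=trace(n,k)
        tgt=proj(C[n],[.557,-.108,.06])[0]
        rs=[r for r in rs if np.hypot(*(np.array(r['at'])-tgt))<(25 if k=='plate' else 60)]
        if rs:
            M[n,k]=rs[0]['mask'].astype(np.float32);print(n,k,rs[0]['p'],M[n,k].sum())
E_=0
for sel in(('top',),('scene',),('top','scene')):
  try:
    l,e=fit([(C[n],M[n,'ledge']) for n in sel],LED,(.56,-.072,.287));p,e2=fit([(C[n],M[n,'plate']) for n in sel],PL,(.557,-.108,.2))
    print(sel,l,e,p,e2,'rel',rel(p,l))
  except KeyError as x: print(x)
E
```

```text
top plate 0.98 2835.0
top ledge 0.75 6973.0
scene plate 0.79 2040.0
scene ledge 0.64 5063.0
('top',) [ 0.55912682 -0.07169102  0.29436482] 2956.5 [ 0.55740961 -0.10784238  0.20128422] 61.6875 rel [-0.01213201 -0.03409815 -0.09308059]
('scene',) [ 0.54903745 -0.07369837  0.2904351 ] 3360.1875 [ 0.55399536 -0.10776526  0.20662294] 57.75 rel [-0.00500544 -0.03405994 -0.08381215]
('top', 'scene') [ 0.55796609 -0.07143936  0.28841968] 6442.6875 [ 0.55610104 -0.10775075  0.20124838] 197.9375 rel [-0.01211634 -0.03428103 -0.0871713 ]
```

>>> {"api": "play_rows", "payload": {
  "rows": [
    [[0,0.044,-0.025,-8,0,0,0.06],[0,0.087,-0.05,-16,0,0,0.06],[0,0.131,-0.076,-24,0,0,0.06],[0,0.174,-0.101,-32,0,0,0.06],[0,0.218,-0.126,-40,0,0,0.06],[0,0.262,-0.152,-48,0,0,0.06],[0,0.305,-0.177,-56,0,0,0.06],[0,0.349,-0.202,-64,0,0,0.06],[0,0.393,-0.227,-72,0,0,0.06],[0,0.436,-0.253,-80,0,0,0.06],[0,0.48,-0.278,-88,0,0,0.06],[0,0.523,-0.303,-93.5,0,0,0.06]]
  ]
}}

```text
time_s: 1.95
position: [0.5806, -0.1964, 0.2228]
tcp_rot: [[0.0, -0.29, 0.957], [-0.0, 0.957, 0.29], [-1.0, -0.001, 0.0]]
force: [0.1, -0.9, 0.1]
opening: 0.69
```

Run:
```python
from h import *
s=read_state();print(s['time_s'],s['position'],s['tcp_rot'],s['opening'],s['force'],s['joint_positions'])
l=np.array([.559,-.0717,.29]);print(rel(np.r_[s['position'][:2],np.arctan2(s['tcp_rot'][1][2],s['tcp_rot'][0][2])],l))
c=capture('wrist');cv2.imwrite('pics/w1.png',c['pixels'][:,:,::-1])
c=capture('top');cv2.imwrite('pics/t1.png',c['pixels'][:,:,::-1])
```

```text
1.95 [ 0.580617   -0.19639885  0.22278801] [[ 4.76683253e-04 -2.90484222e-01  9.56879663e-01]
 [-4.26538028e-04  9.56879626e-01  2.90484423e-01]
 [-9.99999795e-01 -5.46614624e-04  3.32225926e-04]] 0.6897607568017344 [ 0.06483215 -0.87356691  0.14419797] [-2.91180874e+01  2.92549465e+01  8.39036974e+01 -8.76865846e-03
  6.68056039e+01 -4.60015920e+01]
[-0.01494355 -0.12567334  0.00473307]
```

View pics/w1.png

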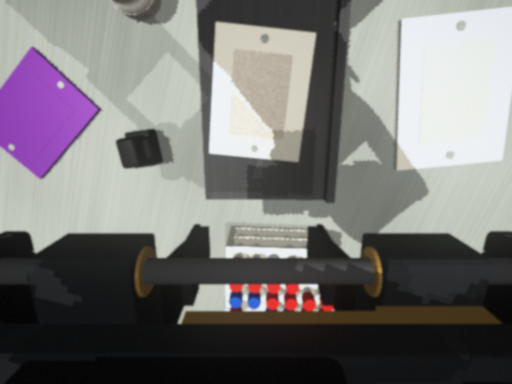

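Run:
```python
from h import *
c=capture('wrist')
l=np.array([.559,-.0717,.29]);p=read_state()['position']
print('tcp',proj(c,[p,[p[0],p[1],.06]]))
a=l[2];R=np.array([[np.cos(a),-np.sin(a)],[np.sin(a),np.cos(a)]])
for q,z in(((-.075,-.15),.06),((.065,-.15),.06),((.075,-.15),.072)): print(proj(c,[*(R@q+l[:2]),z]))
print(ray(c,[[206,199],[325,200],[210,154],[297,162],[215,22],[316,32]],.062))
for q in ray(c,[[206,199],[325,200]],.06): print(rel(np.r_[q,0],l))
for q in ray(c,[[210,154],[297,162],[215,22],[316,32]],.066): print(rel(np.r_[q,0],l))
```

```text
tcp [[252.75984989 242.80831721]
 [254.76372287 181.98260011]]
[[203.43427029 202.23431407]]
[[321.40304757 203.07114843]]
[[332.35907625 206.28920291]]
[[ 0.53212301 -0.23142294]
 [ 0.66625808 -0.1915857 ]
 [ 0.52341524 -0.17887346]
 [ 0.61988144 -0.1587178 ]
 [ 0.49530784 -0.04993382]
 [ 0.59470164 -0.02859731]]
[-0.07179478 -0.14597284 -0.29      ]
[ 0.06899831 -0.1461564  -0.29      ]
[-0.06409432 -0.09196829 -0.29      ]
[ 0.0328898  -0.10013643 -0.29      ]
[-0.0542807   0.03799314 -0.29      ]
[ 0.04580749  0.03011573 -0.29      ]
```

View pics/t1.png

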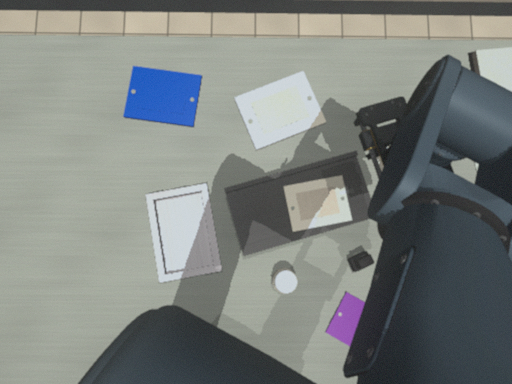

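>>> {"api": "play_rows", "payload": {
  "rows": [
    [[0.04,0,0.003,0,0,0,0.06],[0.08,0,0.003,0,0,0,0.06],[0.11,0,0.003,0,0,0,0.06],[0.135,0,0.003,0,0,0,0.06],[0.15,0,0.003,0,0,0,0.06],[0.153,0,0.003,0,0,0,0.06],[0.153,0,0.003,0,0,0,0.06],[0.153,0,0.003,0,0,0,0.06]]
  ]
}}

```text
time_s: 2.9
position: [0.5829, -0.198, 0.0709]
tcp_rot: [[0.002, -0.285, 0.958], [-0.001, 0.958, 0.285], [-1.0, -0.002, 0.002]]
force: [0.4, -0.2, 0.4]
opening: 0.688
```

Run:
```python
from h import *
c=capture('wrist');cv2.imwrite('pics/w2.png',c['pixels'][:,:,::-1])
c=capture('scene');cv2.imwrite('pics/s2.png',cv2.resize(c['pixels'][130:260,60:300,::-1],None,fx=3,fy=3))
s=read_state();print(s['position'],s['opening'],s['force'])
```

```text
[ 0.5829825  -0.19774091  0.07108689] 0.6925095780370626 [ 0.14163651  0.18619174 -0.3480312 ]
```

View pics/w2.png

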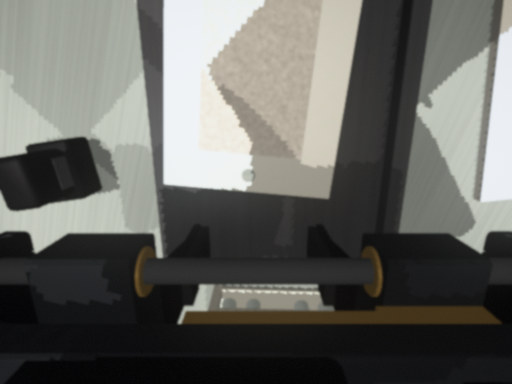

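View pics/s2.png

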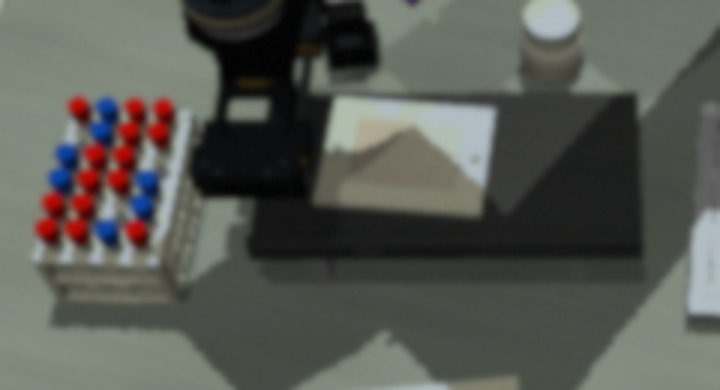

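The fingertips are over the ledge behind the plate's rear edge (wrist row ~190), centred on it. I'll descend gently to about 63 mm.

>>> {"api": "play_rows", "payload": {
  "rows": [
    [[0.003,0,0,0,0,0,0.06],[0.005,0,0,0,0,0,0.06],[0.007,0,0,0,0,0,0.06],[0.008,0,0,0,0,0,0.06],[0.008,0,0,0,0,0,0.06]]
  ]
}}

```text
time_s: 3.5
position: [0.5819, -0.197, 0.0613]
tcp_rot: [[-0.001, -0.286, 0.958], [0.0, 0.958, 0.286], [-1.0, 0.0, -0.0]]
force: [-1.2, 0.1, -0.0]
opening: 0.686
```

>>> {"api": "play_rows", "payload": {
  "rows": [
    [[0,0.008,0,0,0,0,0.06],[0,0.016,0,0,0,0,0.06],[0,0.023,0,0,0,0,0.06],[0,0.03,0,0,0,0,0.06],[0,0.037,0,0,0,0,0.06],[0,0.044,0,0,0,0,0.06],[0,0.051,0,0,0,0,0.06],[0,0.058,0,0,0,0,0.06],[0,0.065,0,0,0,0,0.06],[0,0.07,0,0,0,0,0.06],[0,0.07,0,0,0,0,0.06]]
  ]
}}

```text
time_s: 4.6
position: [0.5615, -0.129, 0.0615]
tcp_rot: [[-0.001, -0.286, 0.958], [0.001, 0.958, 0.286], [-1.0, 0.001, -0.001]]
force: [0.2, 0.3, 0.1]
opening: 0.69
```

```bash
cat >> h.py <<'E'
def look(tag):
    s=read_state();l=np.array([.559,-.0717,.29])
    print('t',s['time_s'],'z',s['position'][2],'F',np.round(s['force'],1),'tcp rel',rel(np.r_[s['position'][:2],np.arctan2(s['tcp_rot'][1][2],s['tcp_rot'][0][2])],l))
    C=capture('scene')
    cv2.imwrite(f'pics/s{tag}.png',cv2.resize(C['pixels'][120:260,60:360,::-1],None,fx=2.6,fy=2.6))
    w=capture('wrist');cv2.imwrite(f'pics/w{tag}.png',w['pixels'][:,:,::-1])
    t=capture('top');cv2.imwrite(f'pics/t{tag}.png',cv2.resize(t['pixels'][130:290,130:450,::-1],None,fx=2.5,fy=2.5,interpolation=cv2.INTER_CUBIC))
    for n,c in(('scene',C),('wrist',w),('top',t)):
        for r in trace(n,'plate'):
            k=big(r['mask']);rc=cv2.minAreaRect((ray(c,k,.066)*1000).astype(np.float32))
            q=rel(np.r_[np.array(rc[0])/1e3,0],l)
            if abs(q[0])<.06 and abs(q[1])<.2: print(n,round(r['p'],2),'rel mm',np.round(q[:2]*1e3,1),'size',np.round(rc[1]),'ang',round(rc[2]-np.degrees(.29),1))
E
python3 -c "from h import *; look('3')"
```

```text
t 4.6 z 0.06149407727087475 F [0.2 0.3 0.1] tcp rel [-0.01401032 -0.05566258  0.0004123 ]
scene 0.87 rel mm [-18.   26.2] size [109. 118.] ang 1.8
wrist 0.58 rel mm [-19.7  13.6] size [101. 116.] ang 0.0
top 0.44 rel mm [ 22.7 -25.5] size [22. 30.] ang -16.2
```

View pics/w3.png

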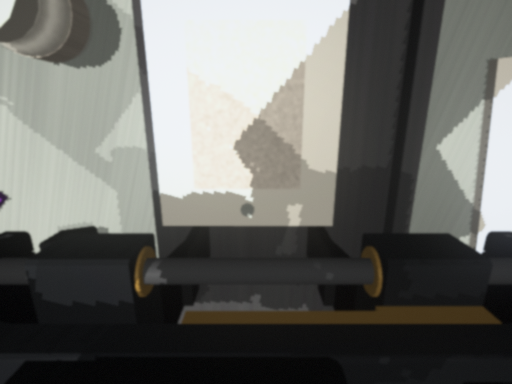

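View pics/s3.png

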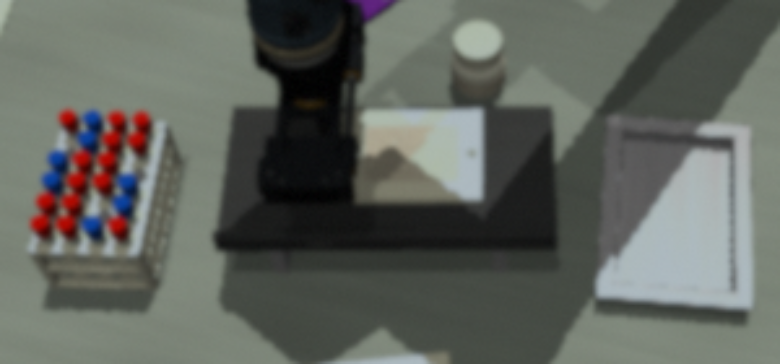

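The plate is square to the fingers and sliding flat. I'll keep pushing.

>>> {"api": "play_rows", "payload": {
  "rows": [
    [[0,0.008,0,0,0,0,0.06],[0,0.016,0,0,0,0,0.06],[0,0.024,0,0,0,0,0.06],[0,0.032,0,0,0,0,0.06],[0,0.04,0,0,0,0,0.06],[0,0.048,0,0,0,0,0.06],[0,0.056,0,0,0,0,0.06],[0,0.064,0,0,0,0,0.06],[0,0.072,0,0,0,0,0.06],[0,0.08,0,0,0,0,0.06],[0,0.085,0,0,0,0,0.06],[0,0.085,0,0,0,0,0.06]]
  ]
}}

```text
time_s: 6.1
position: [0.5371, -0.0476, 0.0615]
tcp_rot: [[-0.001, -0.286, 0.958], [0.001, 0.958, 0.286], [-1.0, 0.001, -0.001]]
force: [0.2, 0.2, 0.4]
opening: 0.686
```

```bash
python3 -c "from h import *; look('4')"
```

```text
t 6.1 z 0.061498011903259896 F [0.2 0.2 0.4] tcp rel [-0.01406429  0.0292952   0.00055759]
scene 0.81 rel mm [-19.1 115.1] size [108. 111.] ang 0.0
wrist 0.84 rel mm [-20.2  98.5] size [100. 116.] ang 0.0
top 0.7 rel mm [-19.  121.8] size [103.  99.] ang -0.2
```

View pics/w4.png

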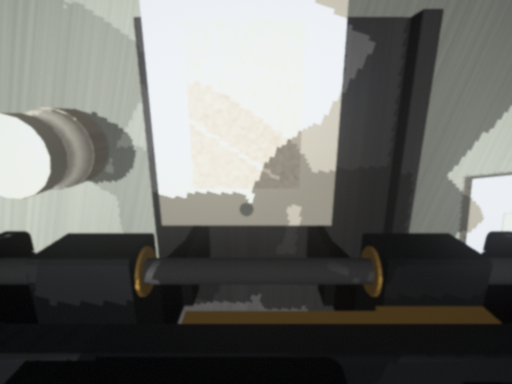

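View pics/s4.png

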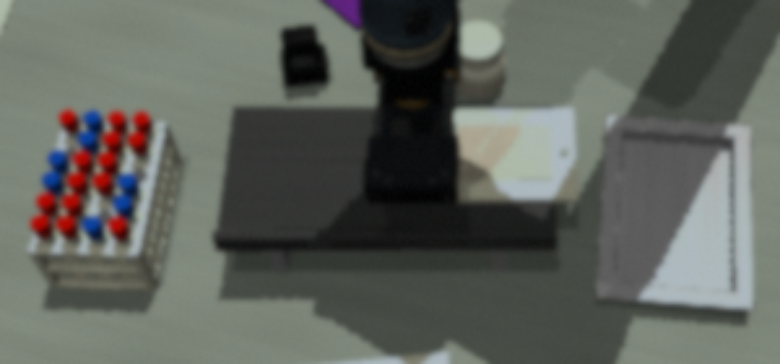

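View pics/t4.png

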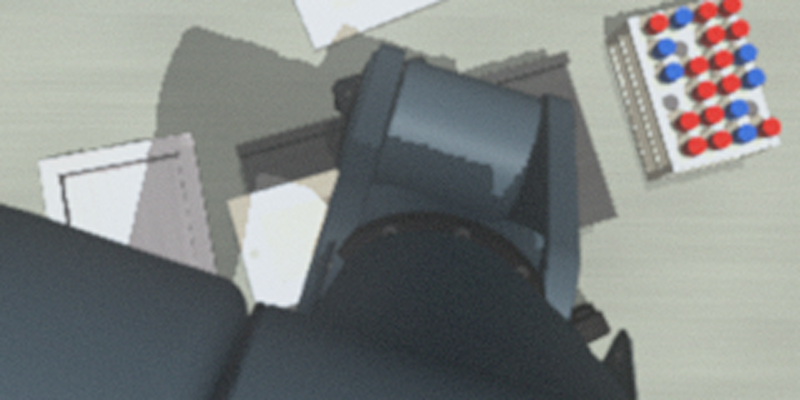

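All three views put the centre near y = 105–106 mm, square to the ledge, with x about -19 mm. I need about 22 mm more.

>>> {"api": "play_rows", "payload": {
  "rows": [
    [[0,0.006,0,0,0,0,0.06],[0,0.012,0,0,0,0,0.06],[0,0.017,0,0,0,0,0.06],[0,0.02,0,0,0,0,0.06],[0,0.022,0,0,0,0,0.06],[0,0.022,0,0,0,0,0.06],[0,0.017,0,0,0,0,0.06],[0,0.007,0,0,0,0,0.06],[-0.01,0.002,0,0,0,0,0.06],[-0.04,0.002,0,0,0,0,0.06],[-0.08,-0.008,0,0,0,0,0.06],[-0.12,-0.028,0,0,0,0,0.06]]
  ]
}}

```text
time_s: 7.6
position: [0.5448, -0.0752, 0.183]
tcp_rot: [[-0.002, -0.287, 0.958], [0.001, 0.958, 0.287], [-1.0, 0.002, -0.002]]
force: [1.5, -0.7, -0.4]
opening: 0.688
```

>>> {"api": "play_rows", "payload": {
  "rows": [
    [[-0.03,-0.04,0,0,0,0,0.06],[-0.05,-0.08,0,0,0,0,0.06],[-0.07,-0.12,0,0,0,0,0.06],[-0.07,-0.16,0,0,0,0,0.06],[-0.07,-0.2,0,0,0,0,0.06],[-0.07,-0.24,0,0,0,0,0.06],[-0.07,-0.28,0,0,0,0,0.06],[-0.07,-0.28,0,0,0,0,0.06],[-0.07,-0.28,0,0,0,0,0.06]]
  ]
}}

```text
time_s: 8.5
position: [0.6251, -0.3451, 0.2514]
tcp_rot: [[-0.0, -0.284, 0.959], [0.001, 0.959, 0.284], [-1.0, 0.001, -0.0]]
force: [0.4, 0.2, 1.2]
opening: 0.689
```

```bash
python3 -c "
from h import *; look('5')
c=capture('top');r=[x for x in trace('top','ledge')][0];p=[x for x in trace('top','plate') if x['mask'].sum()>1500]
l=np.array([.559,-.0717,.29])
for x in p:
    q,e=fit([(c,x['mask'].astype(np.float32))],PL,(.522,.045,.29));print(x['at'],rel(q,l),e)
"
```

```text
t 8.5 z 0.25143215231212157 F [0.4 0.2 1.2] tcp rel [-0.0148717  -0.28082904 -0.00251066]
scene 0.74 rel mm [-20.2 127. ] size [100. 130.] ang -0.2
top 0.73 rel mm [-19.6 125.9] size [102. 131.] ang 0.2
[160.3, 95.7] [ 0.00688258  0.12101121 -0.01046296] 6481.875
[244.7, 227.7] [-0.01927259  0.12620995 -0.00434766] 70.75
[279.9, 109.7] [ 0.00688258  0.12101121 -0.01046296] 7097.875
```

View pics/t5.png

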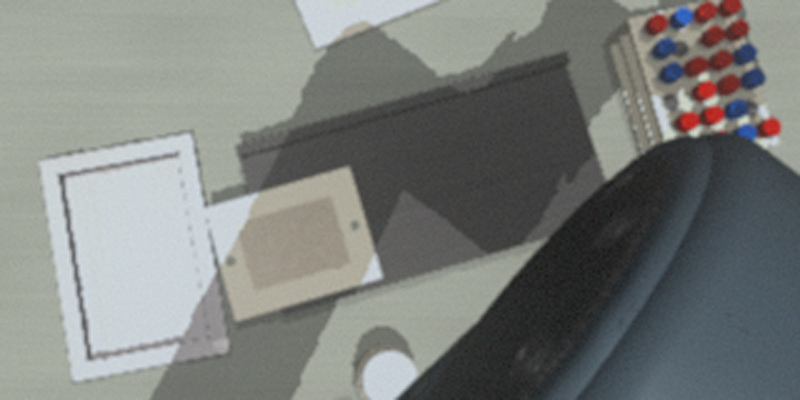

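View pics/s5.png

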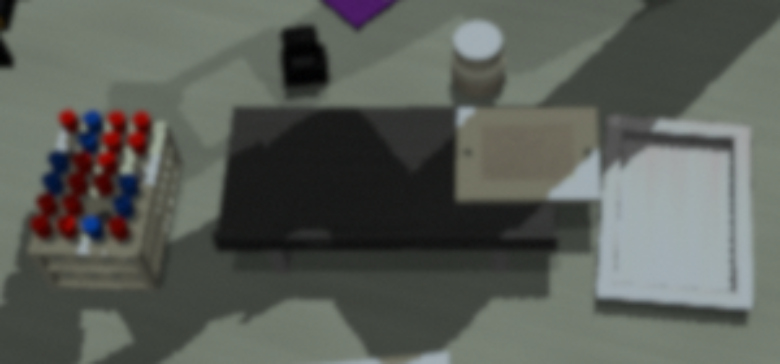

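```bash
python3 -c "
from rig import *; print(hand_in())"
```

```text
the job is handed in; nothing more can be done
None
```

I pushed the white plate along the ledge with two open fingertips, about 160 mm towards the tray end. I then backed the fingers off, raised them, moved them clear, and handed the job in after about 9 s of the 42 s allowed.

**Final position:** The last checks from the top and scene cameras agree:

| Check | Measured | Allowed |
|---|---|---|
| Plate centre along the ledge | 126–127 mm (about 41–42 mm sticking out) | 115–141 mm |
| Plate centre across the ledge | 19–20 mm from the centre line towards the robot | up to 40 mm |
| Angle to the ledge | under 0.5° | about 8.6° |

- **Width on the ledge:** The plate's near edge is about 5–6 mm inside the ledge's edge, so its whole width is on the ledge.
- **Other things:** The tray, rack, jar and stamp look undisturbed in the last pictures, but I did not measure their positions again. The arm hid part of the jar and rack in the top view.
- **Disagreement between cameras:** Before the push, the wrist camera put the ledge and plate 3–4 mm away from where the top camera did. Both shifted together, so the plate's place on the ledge was hardly affected.

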